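# Clamp a flanged tube to its port

## Task

Slide the loose flanged tube along its rails to the port until you feel its flange squeeze the rubber seal, and keep it squeezed for a moment with a push of about 10 N, without crushing the seal. Then swing the open clamp ring half over the two flanges and press it down, not forcing it if it lands on the flange rim, and swing the hook latch upright over the ring's catch pin until it is fully home, so that the joint stays clamped when you let go. Leave the screwdriver, pine block, glue bottle and roll of tape where they are.

Things in the scene. Friction and masses are not known exactly. Their poses are not given: they have to be found in the camera images.
- stand: Plywood board 170 x 290 x 16 mm, fixed; origin on the bench top; +y runs along the tube axis from tube to port, +x from latch to ring hinge, z up. Tube axis: x = 0, z = 85 mm. On it a head with port, seal, ring and latch was set by hand: its middle (the port face) lies anywhere from y = -10 to +10 mm and is not measured. Rails: y -136 to -75, below z = 75 mm.
- tube: Loose steel tube, about 0.35 kg, 32 mm in diameter, 169 mm long, on the rails. Flange at its +y end, 64 mm in diameter; collar 42 mm in diameter 147 to 169 mm behind the face. Origin: middle of the flange face; y points to the port, z up. Slides with 1 to 3 N, more if pressed on the rails. The bare tube 40 to 100 mm behind the face can be pinched from above across stand x.
- seal (a joint): How far (m) the black rubber seal, a sprung disc 52 mm in diameter in the port's 64 mm flange, is pushed in. At 0 its face stands 3 mm proud of the port face (towards -y). It yields at 2.5 N, gives 1 mm for each further 2.5 N and is at its hard stop at 2.6 mm (9 N). More than 16 N crushes it.
- clamp_ring (a joint): Opening (rad) of the aluminium ring half, hinged at its +x side about y. 0 = shut (stop), starts 1.2 to 1.45; a stiff hinge (0.2 Nm) holds it where left. Grip: black roller, 16 mm in diameter, 18 mm long along y, in the port face's plane, 104 mm from the hinge. Over the last 0.15 rad its lips wedge behind the loose flange, if that touches the seal. Takes 5 to 15 N at the grip.
- ring_hinge (a point): Point on the ring's hinge axis, x = 50, z = 85 mm in the stand (y = 0 of the stand, not of the head). With the ring shut its grip roller is at x = -35, z = 146 mm; from there it swings up and over to +x. It can be pinched by its flat ends from above, fingers closing along y, and turns between them.
- latch (a joint): Opening (rad) of the dark hook latch, turning about y. 0 = upright, home (stop); grows as it leans to -x; starts 0.5 to 0.8; friction (0.09 Nm) holds it. Same kind of grip roller, same y, 108 mm from the pivot. From about 0.35 its hook rides over the catch pin at the ring's free end and draws the ring down, if the ring is below about 0.06 rad. Takes up to 15 N at its grip.
- latch_pivot (a point): Point on the latch's pivot axis, x = -57, z = 40 mm in the stand (y = 0 of the stand, not of the head). With the latch home its grip roller is at x = -81, z = 145 mm; open, it is lower and farther to -x. Pinched like the ring's.
- driver_red: Bystander: red screwdriver, 200 mm long, lying on the bench.
- pine_block: Bystander: pine block 45 x 90 x 36 mm.
- glue_bottle: Bystander: white glue bottle with a blue cap, 46 mm in diameter, 130 mm tall, upright.
- masking_tape: Bystander: cream roll of tape, 98 mm in diameter, 36 mm tall, lying flat.

How it is judged:
On the way, in this order (a step that is already met when the one before it is completed fails the run):
1. the tube's flange squeezes the seal with more than 4.5 N for 0.3 s (contact force between tube and seal above 4.5 N), for 0.3 s.
2. the clamp ring is swung down over the flanges (below 0.12 rad) (value of joint clamp_ring below 0.12 rad), for 0.2 s.
3. the latch is home (below 0.06 rad) (value of joint latch below 0.06 rad), for 0.2 s.
At the end, for the whole second after the job is handed in: The ring is shut (within 0.04 rad), the latch is home (within 0.06 rad), and the tube rests clamped, its flange squeezing the seal (more than 3.5 N) (value of joint clamp_ring below 0.04 rad and value of joint latch below 0.06 rad and contact force between tube and seal above 3.5 N and linear speed of tube below 0.01 m/s); the robot touches nothing.
It fails at once if the seal is crushed with more than 16 N (contact force between tube and seal above 16 N).
It fails at once if the ring is forced on the tube with more than 60 N (contact force between tube and clamp_ring above 60 N).
It fails at once if the screwdriver, pine block, glue bottle or roll of tape is moved by more than 20 mm (distance of any of driver_red, pine_block, glue_bottle, masking_tape from where it was at the start of the episode above 0.02 m).
It also fails if it takes over 72 s, if anything falls off the work surface, if the arm or the gripper's body presses on something with over 40 N, if the wrist force passes 120 N, or if a joint passes its speed limit or range.

## Robot

A 7-joint arm with a two-finger parallel gripper is mounted at the origin on a cart in front of the work surface, level with it; the furniture and walls round the work are solid. World frame = base frame: x ahead of the robot, y to its left, z up, the work surface at z = 0. Lengths are in m, angles in rad, forces in N, time in s.
With the tool pointing down it reaches from about 0.425 to 0.925 m from the base axis. Payload 6.8 kg.
Tool frame: the origin (TCP) lies at the very end of the fingers, on their centre line; the grasp point (between the pads) lies 19 mm behind it (r.grip_point_offset is the distance from the TCP to the grasp point, in m); z points along the fingers, y is the line along which they close (so a half turn about z gives the same grasp; the last joint's range is limited). The gripper opens to 85 mm and grips with 20 to 120 N. Pads are 22 mm wide; open, the fingers measure 114 mm over their backs; the gripper's body (76 mm by 85 mm) begins 54 mm behind the grasp point. The pads swing forward as they close: fully open they stand 13 mm farther back than shut.
Start: joints at [-1.302, 0.477, 0.022, 1.555, -0.011, 1.109, -0.083], TCP at [0.248, 0.628, 0.231] pointing down, gripper open.
Joint ranges: [-2.96, 2.96], [-0.34, 2.1], [-1.41, 1.46], [0.24, 2.44], [-1.37, 4.51], [0.17, 1.92], [-2.96, 2.96]. Speed limits (rad/s): [2.39, 2.39, 3.14, 3.14, 3.14, 3.14, 3.14].

## Interface

Orientations are given as a rotation vector (axis times angle).
In Python, from bench import status, eyes, r gives the robot as it stands.
- The arm moves only by the shell command python3 -m crank 'ROWS' [OPENING] [FORCE]. ROWS is JSON, a list of rows, each a list of 6 numbers: the shift along the tool's x, y, z normalised to -1 to 1, where 1 is 0.02 m, then the turn, a rotation vector about the tool's x, y, z normalised to -1 to 1, where 1 is 45 degrees. A call has 1 to 12 rows; each row shifts and turns the commanded pose from where the row before left it, along the tool's axes as they then stand; what a row does not reach is not made up. A row lasts 1/10 s, in which the tool goes at most 50 mm and 8.59 degrees, less where a joint would pass 70% of its speed; a pose out of reach is approached as far as the arm can. A call with a number of a shift or a turn outside -1 to 1 is refused whole. A call with a gripper value outside its range is refused whole. OPENING is the opening, from 0 (shut) to 1 (fully open), set as the call begins (- or left out, the last holds). The fingers move at their own pace and stop on an object; FORCE is the grip in N (left out, the last holds). Time passes only in rows, so rows that do not move let the fingers close. It gives the time, the measured TCP pose, the force, the opening and the grip force at its end, in the units of the state.
- status.get_obs(): the state, without advancing time (a new reading comes with each control period).
- eyes.grab_frame(name): name is "scene" or "top" or "wrist"; returns a dict with "image" (420x560x3 uint8, red, green, blue), "depth" (420x560 float32, m along the optical axis (not along the pixel's ray), 0 where there is no reading), "fovy" (degrees; the focal length in pixels is half the picture's height over the tangent of half this angle, whatever the lens; pixels are square), "cx", "cy" (the principal point, pixels), "k1" (the pictures are not rectified: a ray, as slopes to the right and down, at radius r is drawn at 1 + k1 r^2 times it, then the intrinsics apply), "world_to_cam" (4x4, takes a point from world to camera coordinates). Camera axes: x right, y up, looking along -z (the intrinsics and any distortion apply to the point x, -y, -z); pixel columns grow to the right and rows downward; lengths in m; the calibration is good to about 2 mm. A picture is of the moment at which its call begins.
- r.hand_in(): hands the job in; it is judged then, once.
The state is a dict: "clock": time; "joints": joint angles; "qvel": joint speeds; "tau": joint torques, N m; "tcp_pos": TCP position; "orientation": TCP orientation; "contact_force": force on the tool from outside, world axes, zero at the start; "moment": the same for the moment, N m; "grip_width": finger opening in m; "gripper_force": force on a finger pad.
Only numpy, scipy, OpenCV 4.12 (cv2) and the standard library are available. Lean on these libraries where they do the work, as an engineer would, in place of code of your own. Each camera call takes 0.05 s, during which the arm holds its last target. There are 200 camera calls.

## Working session

There is one attempt and no reset: what is moved stays moved. The work goes in short steps, Python scripts to look and compute and a shell command to move; the robot and the scene stay as the last step left them, time stands still between calls to the robot, and variables do not carry over. Pictures are saved under pics/ and viewed, at most 10 in all, crops included, and the job is handed in when it is done.

```bash
ls; mkdir -p pics; cat > h.py <<'E'
import numpy as np, cv2
from bench import status, eyes, r
def save(n,f): cv2.imwrite(n,cv2.cvtColor(f["image"],cv2.COLOR_RGB2BGR))
def cam(f):
    fl=210/np.tan(np.radians(f["fovy"])/2)
    return fl
def cloud(f):
    fl=cam(f); h,w=f["depth"].shape
    K=np.array([[fl,0,f["cx"]],[0,fl,f["cy"]],[0,0,1.]])
    u,v=np.meshgrid(np.arange(w),np.arange(h))
    xd=(u-f["cx"])/fl; yd=(v-f["cy"])/fl
    x,y=xd.copy(),yd.copy()
    for _ in range(20):
        s=1+f["k1"]*(x*x+y*y); x=xd/s; y=yd/s
    d=f["depth"]; P=np.stack([x*d,-y*d,-d,np.ones_like(d)],-1)
    W=P@np.linalg.inv(f["world_to_cam"]).T
    W[d<=0]=np.nan
    return W[...,:3]
E
python3 - <<'E'
from h import *
for n in["scene","top"]:
    f=eyes.grab_frame(n); save(f"pics/{n}0.png",f); np.save(f"{n}0.npy",cloud(f)); print(n,f["fovy"],f["k1"],np.linalg.inv(f["world_to_cam"])[:3].round(2).tolist())
print(status.get_obs())
E
```

```text
pics
scene 51.48086281147745 -0.03447169090646858 [[0.9, 0.32, -0.28, 0.28], [-0.43, 0.7, -0.58, -0.7], [0.01, 0.64, 0.77, 1.02]]
top 42.63289620000191 0.05874244082363915 [[-0.02, 0.99, -0.12, 0.44], [-1.0, -0.02, -0.01, -0.03], [-0.01, 0.12, 0.99, 1.64]]
{'clock': 0.1, 'joints': array([-1.30209278,  0.47772663,  0.0223445 ,  1.55636625, -0.01150231,
        1.10929958, -0.08308183]), 'qvel': array([ 7.34499176e-05,  1.27766475e-04, -2.34560568e-04, -4.93920118e-03,
       -2.43818334e-04,  1.17728292e-03, -3.86439349e-05]), 'tau': array([ 4.16323935e-03, -5.97766113e+01,  1.61397457e+00, -2.81959426e+01,
        1.29264829e-02,  5.08202036e-03,  1.33233968e-05]), 'tcp_pos': array([0.24817813, 0.6271363 , 0.23041104]), 'orientation': array([-5.88295298e-01, -3.08582085e+00,  2.60795642e-03]), 'contact_force': array([0.15454559, 1.29374068, 0.9078264 ]), 'moment': array([-0.0248976 ,  0.06601526,  0.01563313]), 'gripper_force': 0.0, 'grip_width': 0.08562014769550964}
```

View pics/scene0.png

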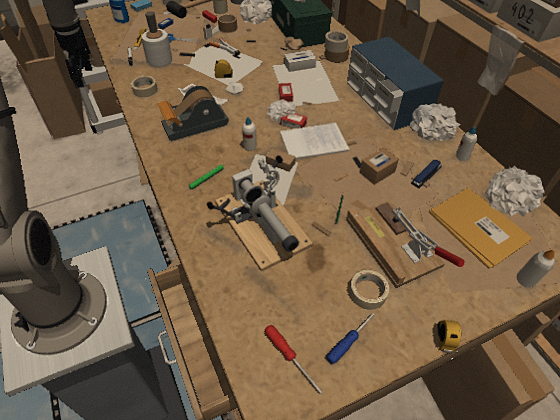

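View pics/top0.png

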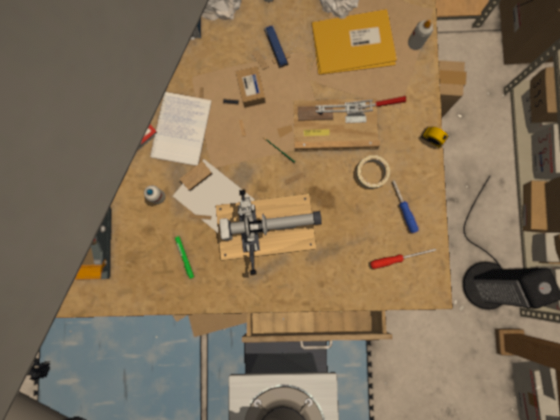

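The scene shows the stand at about (262,228), and the top view shows it at (267,227). The tube collar is to the right at (318,218), the port to the left at (225,230), the latch roller at (252,272) and the ring upright at (243,193). Next I fit the stand pose.

```bash
cat > fit.py <<'E'
from h import *
C={}
for n,(u0,u1,v0,v1) in {"top":(205,335,175,290),"scene":(190,330,145,280)}.items():
    W=np.load(n+"0.npy")[v0:v1,u0:u1].reshape(-1,3); W=W[~np.isnan(W).any(1)]
    C[n]=W
    b=W[(W[:,2]>.009)&(W[:,2]<.023)]
    (c,s,a)=cv2.minAreaRect((b[:,:2]*1000).astype(np.float32))
    print(n,len(b),"rect",np.round(c,1),np.round(s,1),round(a,2), "z",np.median(b[:,2]).round(4))
    np.save(n+"c.npy",W)
E
python3 - <<'E'
from fit import *
W0=C["top"]
# rectangle fit: top/scene; tube axis from points z .09-.105 in tube
for n,W in C.items():
    t=W[(W[:,2]>.092)&(W[:,2]<.108)]
    print(n,len(t),t.min(0).round(3),t.max(0).round(3))
    b=W[(W[:,2]>.009)&(W[:,2]<.023)]
    m=np.zeros((400,400),np.uint8)
    o=np.array([.40,-.2])
    ij=((b[:,:2]-o)*1000).astype(int); ok=((ij>=0)&(ij<400)).all(1); m[ij[ok,0],ij[ok,1]]=255
    m=cv2.morphologyEx(m,cv2.MORPH_CLOSE,np.ones((15,15)));m=cv2.morphologyEx(m,cv2.MORPH_OPEN,np.ones((9,9)))
    cs=max(cv2.findContours(m,0,2)[0],key=cv2.contourArea)
    (c,s,a)=cv2.minAreaRect(cs); print("clean: wy,wx",o[1]+c[0]/1000,o[0]+c[1]/1000,s,a)
E
```

```text
top 3530 rect [572.6  32.3] [393.1 347.3] 88.51 z 0.0161
scene 3387 rect [710.7 146.8] [485.1 460.3] 12.07 z 0.0168
top 866 [ 0.458 -0.121  0.092] [0.643 0.169 0.108]
clean: wy,wx 0.03922180175781248 0.5380289916992188 (76.93788146972656, 288.8330383300781) 84.05313110351562
scene 988 [ 0.459 -0.127  0.092] [0.651 0.167 0.108]
clean: wy,wx 0.03992849731445311 0.5870158691406251 (170.8362274169922, 290.01483154296875) 84.32258605957031
```

```bash
cat > st.py <<'E'
from h import *
import os
O=np.array([.5870,.0399,0]); YAW=np.radians(5.75)
if os.path.exists('pose.npy'): *o,YAW=np.load('pose.npy'); O=np.array([o[0],o[1],0])
def R(): return np.array([[np.cos(YAW),-np.sin(YAW),0],[np.sin(YAW),np.cos(YAW),0],[0,0,1]])
def toS(W): return (W-O)@R()
def toW(S): return np.asarray(S)@R().T+O
E
cat > a.py <<'E'
from st import *
for n in["top","scene"]:
    S=toS(np.load(n+"c.npy"))*1000
    print(n)
    for y in range(-180,100,8):
        b=S[(abs(S[:,1]-y)<4)&(S[:,2]>70)&(abs(S[:,0])<160)]
        if len(b)<3: continue
        k=b[b[:,2]>b[:,2].max()-1]
        t=b[abs(b[:,0])<45]
        print(y,len(b),"x",b[:,0].min().round(),b[:,0].max().round(),"zmax",b[:,2].max().round(1),"near-axis zmax",(t[:,2].max().round(1) if len(t) else None), "ridge x",t[t[:,2]>t[:,2].max()-4][:,0].mean().round(1) if len(t) else None)
    for lo,hi,nm in[(-200,-70,"latch side"),(40,200,"ring side")]:
        b=S[(S[:,0]>lo)&(S[:,0]<hi)&(S[:,2]>60)&(abs(S[:,1])<60)]; b=b[np.argsort(-abs(b[:,0]))]
        print(nm,b[::max(1,len(b)//25)].round(0).tolist())
E
python3 a.py; python3 - <<'E'
import cv2
a=cv2.imread('pics/top0.png')[175:290,195:335]; b=cv2.imread('pics/scene0.png')[145:275,195:325]
a=cv2.resize(a,(560,460),interpolation=2);cv2.imwrite('pics/c0.png',cv2.resize(b,(600,600),interpolation=2))
E
```

```text
top
-164 9 x -19.0 15.0 zmax 107.6 near-axis zmax 107.6 ridge x -9.6
-156 38 x -20.0 19.0 zmax 111.3 near-axis zmax 111.3 ridge x -0.3
-148 42 x -21.0 21.0 zmax 109.5 near-axis zmax 109.5 ridge x 1.0
-140 35 x -20.0 18.0 zmax 109.0 near-axis zmax 109.0 ridge x -2.6
-132 31 x -16.0 13.0 zmax 108.7 near-axis zmax 108.7 ridge x -0.6
-124 32 x -15.0 15.0 zmax 103.1 near-axis zmax 103.1 ridge x -1.4
-116 29 x -14.0 16.0 zmax 108.1 near-axis zmax 108.1 ridge x -1.9
-108 30 x -16.0 13.0 zmax 105.0 near-axis zmax 105.0 ridge x -2.1
-100 32 x -15.0 15.0 zmax 105.9 near-axis zmax 105.9 ridge x -3.5
-92 30 x -14.0 16.0 zmax 106.6 near-axis zmax 106.6 ridge x 2.0
-84 27 x -15.0 13.0 zmax 104.6 near-axis zmax 104.6 ridge x 1.8
-76 32 x -15.0 14.0 zmax 105.5 near-axis zmax 105.5 ridge x 3.7
-68 32 x -15.0 16.0 zmax 105.0 near-axis zmax 105.0 ridge x -2.8
-60 31 x -16.0 13.0 zmax 105.8 near-axis zmax 105.8 ridge x -1.2
-52 29 x -15.0 14.0 zmax 108.0 near-axis zmax 108.0 ridge x 1.3
-44 32 x -15.0 16.0 zmax 108.5 near-axis zmax 108.5 ridge x -1.1
-36 31 x -16.0 14.0 zmax 105.0 near-axis zmax 105.0 r
[... 4695 characters left out ...]
.0, 48.0, 103.0], [-88.0, 47.0, 92.0], [-85.0, 43.0, 102.0], [-83.0, 54.0, 103.0], [-81.0, 52.0, 108.0], [-78.0, 44.0, 110.0], [-74.0, 46.0, 109.0]]
ring side [[95.0, 41.0, 185.0], [86.0, 44.0, 191.0], [81.0, 41.0, 184.0], [78.0, 46.0, 182.0], [75.0, 46.0, 183.0], [73.0, 31.0, 126.0], [71.0, 33.0, 121.0], [69.0, 35.0, 116.0], [67.0, 33.0, 164.0], [65.0, 52.0, 167.0], [63.0, 54.0, 122.0], [61.0, 34.0, 141.0], [60.0, 31.0, 128.0], [59.0, 35.0, 145.0], [57.0, 38.0, 140.0], [56.0, 52.0, 172.0], [55.0, 34.0, 124.0], [53.0, 38.0, 101.0], [52.0, 45.0, 172.0], [50.0, 48.0, 178.0], [49.0, 24.0, 78.0], [48.0, 23.0, 92.0], [47.0, 26.0, 64.0], [45.0, 46.0, 90.0], [44.0, 37.0, 175.0], [42.0, 41.0, 78.0]]
```

View pics/c0.png

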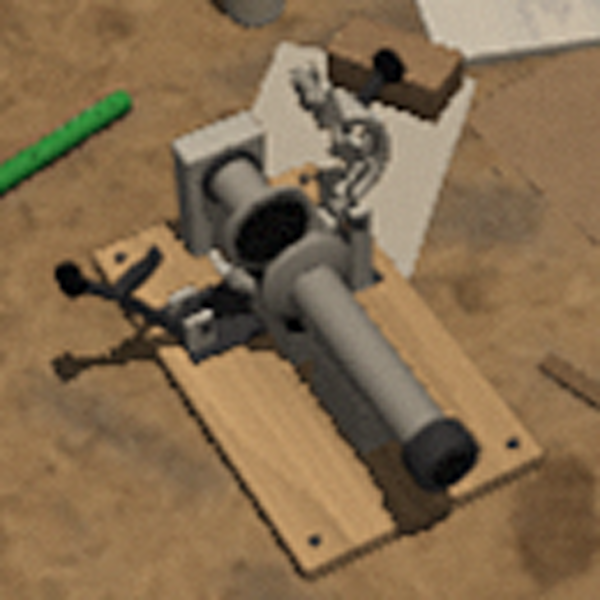

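The crop shows the black seal in the port at (270,228), the loose flange at (305,262), the latch roller at (68,275) and the ring roller at (388,65). The port face, from the roller ends, is at y≈48 in my board-centred frame. Next comes a planning helper.

```bash
cat > plan.py <<'E'
# usage: plan.py x y z(mm, board frame, TCP) yangle(deg, tool y in board frame)
import sys
from st import *
from scipy.spatial.transform import Rotation as Ro
def plan(x,y,z,ang):
    o=status.get_obs(); T=Ro.from_rotvec(o["orientation"])
    a=np.radians(ang)+YAW; yv=np.array([np.cos(a),np.sin(a),0]); zv=np.array([0,0,-1.]); G=Ro.from_matrix(np.stack([np.cross(yv,zv),yv,zv],1))
    d=toW([[x/1e3,y/1e3,z/1e3]])[0]-o["tcp_pos"]
    print("clk",round(o["clock"],2),"tcpS",(toS(o["tcp_pos"])*1e3).round(1),"F(board)",(o["contact_force"]@R()).round(1),"w",round(o["grip_width"]*1e3,1),"gf",round(o["gripper_force"],1))
    print("shift now-axes",(T.inv().apply(d)/.02).round(2),"target-axes",(G.inv().apply(d)/.02).round(2),"turn",((T.inv()*G).as_rotvec()/np.radians(45)).round(3), "r",np.hypot(*toW([[x/1e3,y/1e3,0]])[0][:2]).round(3))
if __name__=="__main__": plan(*map(float,sys.argv[1:5]))
E
python3 plan.py 0 -50 200 0; python3 plan.py 0 -50 200 180
python3 - <<'E'
from st import *
f=eyes.grab_frame("wrist"); print(f["fovy"]); print(np.linalg.inv(f["world_to_cam"])[:3].round(3)) 
E
```

```text
clk 0.1 tcpS [-278.3  618.2  230.4] F(board) [0.3 1.3 0.9] w 85.6 gf 0.0
shift now-axes [-27.7  -23.29   1.56] target-axes [-33.41  13.91   1.52] turn [-2.000e-03  1.000e-03  1.393e+00] r 0.592
clk 0.1 tcpS [-278.3  618.2  230.4] F(board) [0.3 1.3 0.9] w 85.6 gf 0.0
shift now-axes [-27.7  -23.29   1.56] target-axes [ 33.41 -13.91   1.52] turn [-1.000e-03 -2.000e-03 -2.607e+00] r 0.592
70.00494926532872
[[ 0.369 -0.895 -0.251  0.185]
 [ 0.929  0.355  0.101  0.654]
 [-0.001 -0.27   0.963  0.372]]
```

```bash
python3 -m crank '[[-0.99,-0.83,-0.5,0,0,0],[-0.99,-0.83,-0.5,0,0,0],[-0.99,-0.83,-0.5,0,0,0],[-0.99,-0.83,0,0,0,0],[-0.99,-0.83,0,0,0,0],[-0.99,-0.83,0,0,0,0],[-0.99,-0.83,0,0,0,0],[-0.99,-0.83,0,0,0,0],[-0.99,-0.83,0,0,0,0],[-0.99,-0.83,0,0,0,0],[-0.99,-0.83,0,0,0,0],[-0.99,-0.83,0,0,0,0]]'
python3 -m crank '[[-0.99,-0.83,0,0,0,0],[-0.99,-0.83,0,0,0,0],[-0.99,-0.83,0,0,0,0],[-0.99,-0.83,0,0,0,0],[-0.99,-0.83,0,0,0,0],[-0.99,-0.83,0,0,0,0],[-0.99,-0.83,0,0,0,0],[-0.99,-0.83,0,0,0,0],[-0.99,-0.83,0,0,0,0],[-0.99,-0.83,0,0,0,0],[-0.99,-0.83,0,0,0,0],[-0.99,-0.83,0,0,0,0]]'
python3 -m crank '[[-0.99,-0.83,0,0,0,0],[-0.99,-0.83,0,0,0,0],[-0.99,-0.83,0,0,0,0],[-0.99,-0.83,0,0,0,0],[0,0,0.4,0,0,0.18],[0,0,0.4,0,0,0.18],[0,0,0.4,0,0,0.18],[0,0,0.4,0,0,0.18],[0,0,0.4,0,0,0.18],[0,0,0.4,0,0,0.18],[0,0,0.4,0,0,0.18],[0,0,0.4,0,0,0.133]]'
python3 plan.py 0 -50 180 0
```

```text
clock: 1.35
tcp_pos: [0.3962, 0.3539, 0.2611]
orientation: [-0.588, -3.086, 0.0]
contact_force: [-0.2, 0.1, -0.1]
grip_width: 0.0854
gripper_force: 0.0
clock: 2.55
tcp_pos: [0.5438, 0.0814, 0.2611]
orientation: [-0.588, -3.086, 0.0]
contact_force: [0.5, -0.2, 0.4]
grip_width: 0.0852
gripper_force: 0.0
clock: 3.75
tcp_pos: [0.5926, -0.0084, 0.1967]
orientation: [-2.114, -2.324, 0.001]
contact_force: [0.6, -0.2, -0.3]
grip_width: 0.0849
gripper_force: 0.0
clk 3.75 tcpS [  0.8 -48.6 196.7] F(board) [ 0.6 -0.2 -0.3] w 84.9 gf 0.0
shift now-axes [-0.07 -0.04  0.84] target-axes [-0.07 -0.04  0.84] turn [-0.001  0.    -0.007] r 0.592
```

```bash
cat > look.py <<'E'
import sys
from st import *
f=eyes.grab_frame("wrist"); save("pics/"+sys.argv[1]+".png",f); np.save("w.npy",cloud(f))
E
python3 look.py w1; python3 - <<'E'
from st import *
S=toS(np.load("w.npy"))*1000
b=S[(S[...,2]>70)&(S[...,2]<125)&(abs(S[...,0])<34)]
for y in range(-110,80,3):
    t=b[(abs(b[:,1]-y)<1.5)]
    if len(t)>3: print(y,len(t),t[:,0].min().round(1),t[:,0].max().round(1),np.percentile(t[:,2],98).round(1))
E
```

```text
-110 102 -14.3 16.3 99.9
-107 100 -14.2 16.3 100.4
-104 105 -14.1 16.2 100.4
-101 97 -14.0 16.2 100.9
-98 109 -13.9 16.1 100.4
-95 108 -13.8 16.2 100.7
-92 101 -13.8 16.1 100.3
-89 109 -13.7 16.0 100.6
-86 107 -13.6 17.3 100.0
-83 112 -14.7 17.1 100.5
-80 111 -14.7 17.1 100.6
-77 112 -14.4 17.0 100.8
-74 121 -14.3 17.0 101.0
-71 115 -14.2 16.9 101.1
-68 123 -14.2 16.9 100.8
-65 113 -14.1 16.8 100.6
-62 116 -14.0 16.8 100.5
-59 122 -13.9 16.7 100.6
-56 120 -13.9 16.8 100.6
-53 121 -13.8 16.7 100.8
-50 123 -13.7 16.7 100.9
-47 120 -13.6 16.6 100.8
-44 128 -13.6 16.6 100.7
-41 121 -14.6 16.6 100.8
-38 136 -14.6 16.5 100.8
-35 129 -14.4 16.5 100.8
-32 128 -14.3 16.4 101.1
-29 137 -14.2 16.4 100.5
-26 131 -14.1 16.4 100.9
-23 131 -14.0 16.3 100.9
-20 141 -14.0 16.3 100.7
-17 130 -13.9 17.5 100.9
-14 137 -13.8 17.4 100.7
-11 143 -13.7 17.3 100.9
-8 146 -13.6 17.2 100.8
-5 116 -14.0 19.2 100.8
-2 147 -21.8 24.7 109.7
1 235 -29.8 31.9 115.8
4 309 -29.6 31.9 116.3
7 355 -29.5 31.9 116.2
37 4 -33.8 33.1 73.0
40 27 -33.8 33.8 79.1
43 27 -33.8 33.8 78.6
46 348 -33.7 33.7 109.3
49 455 -33.7 33.6 115.8
52 392 -33.9 33.6 116.6
55 274 -33.8 31.3 117.0
58 148 -33.9 24.7 111.2
61 112 -16.2 16.7 104.6
64 172 -13.6 16.5 101.4
67 175 -13.5 16.5 101.3
70 174 -14.5 16.5 101.4
73 179 -14.5 16.4 101.4
76 182 -14.2 16.4 100.9
79 185 -14.2 16.4 101.0
```

View pics/w1.png

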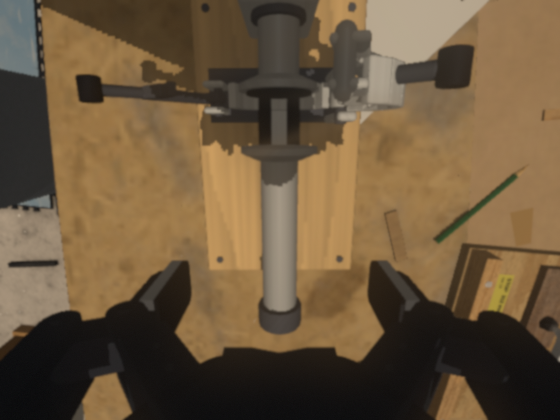

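The wrist view shows the tube at (280,230), its flange at (280,152), the port at (280,90) and rollers at (90,88) and (455,66), with clear room for the fingers. I pinch farther back at y≈-80 so the hand and camera stay clear of the raised ring.

```bash
python3 -m crank '[[-0.8,0,0.3,0,0,0],[-0.8,0,0.9,0,0,0],[0,0,1,0,0,0],[0,0,1,0,0,0],[0,0,1,0,0,0],[0,0,1,0,0,0],[0,0,0.8,0,0,0],[0,0,0,0,0,0]]'
python3 -m crank '[[0,0,0,0,0,0],[0,0,0,0,0,0],[0,0,0,0,0,0],[0,0,0,0,0,0],[0,0,0,0,0,0],[0,0,0,0,0,0],[0,0,0,0,0,0],[0,0,0,0,0,0]]' 0 40
python3 plan.py 1 -80 76 0
```

```text
clock: 4.6
tcp_pos: [0.5944, -0.0401, 0.0752]
orientation: [-2.104, -2.329, 0.004]
contact_force: [1.3, 0.2, 0.1]
grip_width: 0.0853
gripper_force: 0.0
clock: 5.4
tcp_pos: [0.5958, -0.0405, 0.0783]
orientation: [-2.108, -2.329, -0.0]
contact_force: [-4.0, 0.5, 7.3]
grip_width: 0.0306
gripper_force: 39.2
clk 5.4 tcpS [  0.7 -80.9  78.3] F(board) [-4.   0.9  7.3] w 30.6 gf 39.2
shift now-axes [0.05 0.02 0.12] target-axes [0.05 0.02 0.12] turn [-0.    -0.001 -0.001] r 0.597
```

```bash
python3 -m crank '[[0,-0.06,-0.15,0,0,0],[0,0,0,0,0,0]]'
python3 -m crank '[[0.3,0,0,0,0,0],[0.3,0,0,0,0,0],[0.3,0,0,0,0,0],[0,0,0,0,0,0]]'
python3 plan.py 1 -80 76 0
```

```text
clock: 5.6
tcp_pos: [0.5947, -0.0404, 0.0805]
orientation: [2.108, 2.33, 0.0]
contact_force: [0.4, 1.0, -3.3]
grip_width: 0.0303
gripper_force: 39.8
clock: 6.0
tcp_pos: [0.5929, -0.0206, 0.08]
orientation: [-2.104, -2.331, -0.0]
contact_force: [-0.7, -0.4, -3.1]
grip_width: 0.0305
gripper_force: 39.8
clk 6.0 tcpS [ -0.2 -60.8  80. ] F(board) [-0.8 -0.3 -3.1] w 30.5 gf 39.8
shift now-axes [-0.96  0.06  0.2 ] target-axes [-0.96  0.06  0.2 ] turn [-0.001 -0.001  0.002] r 0.597
```

```bash
python3 -m crank '[[0.25,0,0.03,0,0,0],[0.25,0,0,0,0,0],[0,0,0,0,0,0]]'
for i in 1; do python3 -m crank '[[0.1,0,0,0,0,0],[0,0,0,0,0,0]]'; python3 plan.py 1 -80 76 0; python3 -m crank '[[0.1,0,0,0,0,0],[0,0,0,0,0,0]]'; python3 plan.py 1 -80 76 0;  done
```

```text
clock: 6.3
tcp_pos: [0.592, -0.0115, 0.0796]
orientation: [-2.106, -2.33, -0.0]
contact_force: [-0.0, 0.8, -3.6]
grip_width: 0.0306
gripper_force: 39.8
clock: 6.5
tcp_pos: [0.5918, -0.0105, 0.0797]
orientation: [-2.108, -2.33, -0.0]
contact_force: [-0.2, -0.4, -2.8]
grip_width: 0.0305
gripper_force: 39.8
clk 6.5 tcpS [ -0.2 -50.6  79.7] F(board) [-0.2 -0.4 -2.8] w 30.5 gf 39.8
shift now-axes [-1.47  0.06  0.18] target-axes [-1.47  0.06  0.18] turn [-0. -0. -0.] r 0.597
clock: 6.7
tcp_pos: [0.5916, -0.0084, 0.0797]
orientation: [-2.108, -2.33, -0.0]
contact_force: [0.6, -0.1, -3.5]
grip_width: 0.0305
gripper_force: 39.8
clk 6.7 tcpS [ -0.2 -48.5  79.7] F(board) [ 0.6 -0.2 -3.5] w 30.5 gf 39.8
shift now-axes [-1.57  0.06  0.18] target-axes [-1.57  0.06  0.18] turn [-0. -0. -0.] r 0.597
```

```bash
python3 -m crank '[[0.1,0,0.04,0,0,0],[0,0,0,0,0,0]]' | grep -E 'clock|tcp|contact'; python3 -m crank '[[0.1,0,0.02,0,0,0],[0,0,0,0,0,0]]'| grep -E 'clock|tcp|contact'; python3 -m crank '[[0.05,0,0,0,0,0],[0,0,0,0,0,0]]'| grep -E 'clock|tcp|contact'; python3 plan.py 1 -80 76 0
```

```text
clock: 6.9
tcp_pos: [0.5917, -0.0065, 0.0789]
contact_force: [0.3, -0.1, -2.4]
clock: 7.1
tcp_pos: [0.5918, -0.0046, 0.0788]
contact_force: [2.0, -0.6, -2.0]
clock: 7.3
tcp_pos: [0.5916, -0.0037, 0.0788]
contact_force: [2.5, -1.2, -1.3]
clk 7.3 tcpS [  0.2 -43.9  78.8] F(board) [ 2.3 -1.5 -1.3] w 30.2 gf 40.0
shift now-axes [-1.81  0.04  0.14] target-axes [-1.81  0.04  0.14] turn [ 0.001  0.    -0.001] r 0.597
```

```bash
for k in 1; do python3 -m crank '[[0.05,0,0,0,0,0],[0,0,0,0,0,0]]' | grep -E 'tcp|contact'; python3 -m crank '[[0.05,0,0,0,0,0],[0,0,0,0,0,0]]'| grep -E 'tcp|contact'; python3 -m crank '[[0.05,0,0,0,0,0],[0,0,0,0,0,0]]'| grep -E 'tcp|contact'; done;  python3 plan.py 1 -80 76 0
```

```text
tcp_pos: [0.5915, -0.0028, 0.0787]
contact_force: [2.1, -2.0, -0.8]
tcp_pos: [0.5914, -0.0018, 0.0788]
contact_force: [2.6, -1.3, -0.6]
tcp_pos: [0.5913, -0.0009, 0.0788]
contact_force: [3.1, -1.8, 1.1]
clk 7.9 tcpS [  0.2 -41.   78.8] F(board) [ 2.9 -2.1  1.1] w 30.3 gf 40.2
shift now-axes [-1.95  0.04  0.14] target-axes [-1.95  0.04  0.14] turn [ 0.001  0.    -0.001] r 0.597
```

```bash
python3 -m crank '[[0.05,0.03,-0.01,0,0,0],[0,0,0,0,0,0]]' | grep -E 'tcp|contact'; python3 -m crank '[[0.05,0,0,0,0,0],[0,0,0,0,0,0]]'| grep -E 'tcp|contact'; python3 -m crank '[[0.05,0,0,0,0,0],[0,0,0,0,0,0]]'| grep -E 'tcp|contact';  python3 plan.py 1 -80 76 0
```

```text
tcp_pos: [0.5913, -0.0006, 0.0788]
contact_force: [2.0, -3.6, 0.0]
tcp_pos: [0.5912, -0.0002, 0.0788]
contact_force: [2.4, -5.8, 0.5]
tcp_pos: [0.5911, 0.0003, 0.0788]
contact_force: [2.5, -7.6, 0.0]
clk 8.5 tcpS [  0.2 -39.8  78.8] F(board) [ 1.8 -7.8  0. ] w 30.5 gf 40.2
shift now-axes [-2.01  0.05  0.14] target-axes [-2.01  0.04  0.14] turn [ 0.     0.003 -0.002] r 0.597
```

```bash
python3 -m crank '[[0.05,0,0,0,0,0],[0,0,0,0,0,0]]' | grep -E 'tcp|contact'; python3 -m crank '[[0.02,0,0,0,0,0],[0,0,0,0,0,0]]'| grep -E 'tcp|contact'; python3 -m crank '[[0,0,0,0,0,0],[0,0,0,0,0,0],[0,0,0,0,0,0],[0,0,0,0,0,0]]'| grep -E 'tcp|contact';  python3 plan.py 1 -80 76 0
```

```text
tcp_pos: [0.5911, 0.0008, 0.0788]
contact_force: [2.8, -7.1, -0.1]
tcp_pos: [0.591, 0.0008, 0.0788]
contact_force: [2.8, -7.9, 1.0]
tcp_pos: [0.591, 0.0008, 0.0788]
contact_force: [3.2, -9.4, 1.0]
clk 9.3 tcpS [  0.1 -39.3  78.8] F(board) [ 2.2 -9.7  1. ] w 30.7 gf 40.2
shift now-axes [-2.04  0.05  0.15] target-axes [-2.04  0.04  0.14] turn [ 0.     0.004 -0.003] r 0.597
```

```bash
python3 -m crank '[[0,0,0,0,0,0],[0,0,0,0,0,0],[0,0,0,0,0,0],[0,0,0,0,0,0]]' 0.8 | grep -E 'tcp|contact|width'; python3 -m crank '[[0,0,-1,0,0,0],[0,0,-1,0,0,0],[0,0,-1,0,0,0],[0,0,-1,0,0,0],[0,0,-1,0,0,0],[0,0,-1,0,0,-0.18],[0,0,-1,0,0,-0.18],[0,0,-1,0,0,-0.18],[0,0,0,0,0,-0.18],[0,0,0,0,0,-0.18],[0,0,0,0,0,-0.18],[0,0,0,0,0,-0.18]]'| grep -E 'tcp|contact'; python3 -m crank '[[0,0,0,0,0,-0.18],[0,0,0,0,0,-0.18],[0,0,0,0,0,-0.18],[0,0,0,0,0,-0.18],[0,0,0,0,0,0]]'| grep -E 'tcp|contact';  python3 plan.py 86 48 225 90; python3 look.py w2
python3 - <<'E'
from st import *
S=toS(np.load("w.npy"))*1000
b=S[(S[...,2]>70)&(S[...,2]<125)&(abs(S[...,0])<34)]
for y in range(20,68,3):
    t=b[(abs(b[:,1]-y)<1.5)]
    if len(t)>3: print(y,len(t),t[:,0].min().round(1),t[:,0].max().round(1),np.percentile(t[:,2],98).round(1))
E
```

```text
tcp_pos: [0.5906, 0.0046, 0.0785]
contact_force: [-0.1, 0.0, 1.2]
grip_width: 0.0683
tcp_pos: [0.5907, 0.0041, 0.2387]
contact_force: [0.6, 0.5, 0.2]
tcp_pos: [0.5907, 0.0039, 0.2386]
contact_force: [0.4, 0.7, -0.0]
clk 11.4 tcpS [ 1.000e-01 -3.620e+01  2.386e+02] F(board) [ 0.5  0.7 -0. ] w 68.7 gf 0.0
shift now-axes [-4.23  4.27  0.68] target-axes [-4.3   4.21  0.68] turn [ 0.001 -0.001 -0.019] r 0.675
20 95 -14.5 14.8 100.5
23 94 -14.3 14.8 100.3
26 98 -14.3 14.9 100.6
29 95 -14.2 14.9 100.4
32 97 -14.3 15.0 100.4
35 237 -21.4 24.3 106.4
38 326 -33.8 33.8 112.7
41 271 -33.9 33.4 116.3
44 204 -34.0 30.0 116.7
47 64 -34.0 19.8 113.9
50 358 -33.9 31.3 116.5
53 208 -33.9 29.5 116.8
56 54 -33.9 23.9 115.9
59 19 -17.3 7.5 108.6
62 51 -14.0 13.6 101.3
65 97 -14.3 16.0 101.3
```

View pics/w2.png

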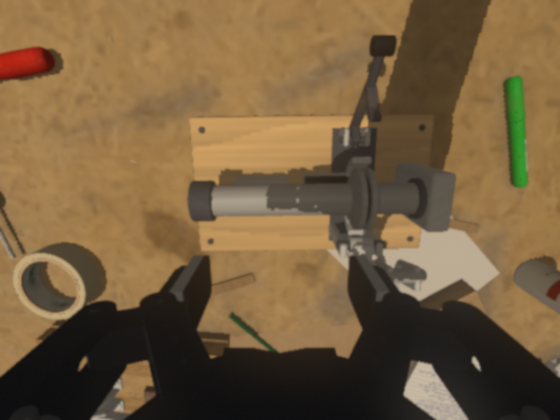

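The flanges now meet at (360,195). The latch roller is at (383,45), and the ring roller is near (410,290), partly behind the finger. Next I measure both rollers.

```bash
cat > rol.py <<'E'
from st import *
for n in["w.npy","top0.npy","scene0.npy"]:
    S=toS(np.load(n))*1000; x,y,z=S[...,0],S[...,1],S[...,2]
    for nm,m in[("latch",(x<-122)&(x>-150)&(z>105)&(z<135)&(abs(y-48)<25)),("ring",(x>70)&(x<102)&(z>165)&(z<215)&(abs(y-48)<25))]:
        b=S[m]
        if len(b): print(n,nm,len(b),"lo",np.percentile(b,3,axis=0).round(1),"hi",np.percentile(b,97,axis=0).round(1))
E
python3 rol.py
```

```text
w.npy latch 601 lo [-139.    41.2  108.5] hi [-123.2   58.   123.5]
top0.npy latch 39 lo [-140.2   41.9  108.4] hi [-124.2   57.8  127.6]
top0.npy ring 52 lo [ 72.   41.1 172.4] hi [ 91.4  57.4 197.3]
scene0.npy latch 44 lo [-140.3   37.8  111.7] hi [-124.2   57.2  126.1]
scene0.npy ring 61 lo [ 70.7  38.  170.7] hi [ 91.9  55.1 194.1]
```

```bash
python3 -m crank '[[-0.84,0.85,0,0,0,-0.019],[-0.84,0.85,0,0,0,0],[-0.84,0.85,0,0,0,0],[-0.84,0.85,0,0,0,0],[-0.84,0.86,0,0,0,0],[0,0,0.3,0,0,0],[0,0,0,0,0,0]]' 0.6 | grep -E 'tcp|contact';  python3 plan.py 84 48.8 167 90; python3 look.py w3;python3 rol.py|head -2
```

```text
tcp_pos: [0.6656, 0.0969, 0.2313]
contact_force: [-0.0, -0.5, -0.1]
clk 12.15 tcpS [ 83.9  48.8 231.3] F(board) [-0.1 -0.5 -0.1] w 51.1 gf 0.0
shift now-axes [-0.01  0.    3.22] target-axes [-0.   -0.    3.22] turn [-0.001 -0.003 -0.003] r 0.673
w.npy ring 873 lo [ 71.1  41.8 171.4] hi [ 92.1  58.2 191.1]
top0.npy latch 39 lo [-140.2   41.9  108.4] hi [-124.2   57.8  127.6]
```

View pics/w3.png

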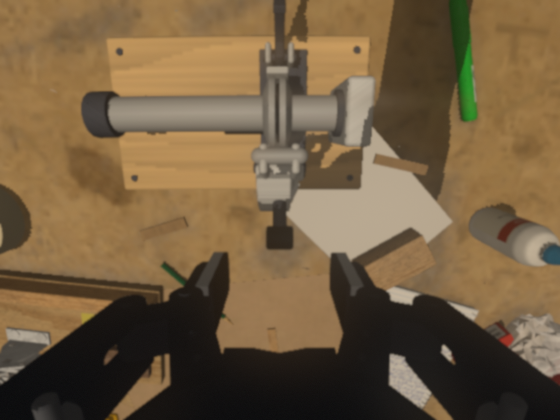

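The ring roller at (280,237) is centred between the fingers, so I descend and pinch.

```bash
python3 -m crank '[[0,0.03,0.8,0,0,0],[0,0,0.8,0,0,0],[0,0,0.8,0,0,0],[0,0,0.8,0,0,0],[0,0,0,0,0,0]]' 0.5 | grep -E 'tcp|contact'; python3 -m crank '[[0,0,0,0,0,0],[0,0,0,0,0,0],[0,0,0,0,0,0],[0,0,0,0,0,0],[0,0,0,0,0,0]]' 0 30;  python3 plan.py 84 48.8 167 90
python3 - <<'E'
import numpy as np
a=np.radians(np.r_[70.7,np.arange(75,140,5),138,140,142,144.3]); x=50+104.6*np.cos(a); z=85+104.6*np.sin(a)
for i in range(1,len(a)): print(np.degrees(a[i]).round(1),(-(x[i]-x[i-1])/20).round(2),(-(z[i]-z[i-1])/20).round(2),x[i].round(1),z[i].round(1))
E
```

```text
tcp_pos: [0.6642, 0.0968, 0.165]
contact_force: [0.4, 1.0, -0.1]
clock: 13.2
tcp_pos: [0.6669, 0.0971, 0.1693]
orientation: [-0.155, 3.136, 0.0]
contact_force: [0.9, -0.8, -0.4]
grip_width: 0.017
gripper_force: 31.8
clk 13.2 tcpS [ 85.2  48.9 169.3] F(board) [ 0.9 -0.9 -0.4] w 17.0 gf 31.8
shift now-axes [ 0.06 -0.01  0.12] target-axes [ 0.06 -0.01  0.12] turn [-0.     0.002 -0.002] r 0.673
75.0 0.37 -0.12 77.1 186.0
80.0 0.45 -0.1 68.2 188.0
85.0 0.45 -0.06 59.1 189.2
90.0 0.46 -0.02 50.0 189.6
95.0 0.46 0.02 40.9 189.2
100.0 0.45 0.06 31.8 188.0
105.0 0.45 0.1 22.9 186.0
110.0 0.44 0.14 14.2 183.3
115.0 0.42 0.17 5.8 179.8
120.0 0.4 0.21 -2.3 175.6
125.0 0.38 0.25 -10.0 170.7
130.0 0.36 0.28 -17.2 165.1
135.0 0.34 0.31 -24.0 159.0
138.0 0.19 0.2 -27.7 155.0
140.0 0.12 0.14 -30.1 152.2
142.0 0.11 0.14 -32.4 149.4
144.3 0.13 0.17 -34.9 146.0
```

```bash
python3 -m crank '[[0.37,0,-0.12,0,0,0],[0.45,0,-0.1,0,0,0],[0.45,0,-0.06,0,0,0],[0.46,0,-0.02,0,0,0],[0.46,0,0.02,0,0,0],[0.45,0,0.06,0,0,0],[0.45,0,0.1,0,0,0],[0.44,0,0.14,0,0,0],[0,0,0,0,0,0]]' ;  python3 plan.py 14.2 48.8 168 90
```

```text
clock: 14.1
tcp_pos: [0.5939, 0.0899, 0.1685]
orientation: [0.155, -3.135, -0.0]
contact_force: [-1.8, -1.5, 7.4]
grip_width: 0.0175
gripper_force: 32.6
clk 14.1 tcpS [ 11.9  49.1 168.5] F(board) [-2.  -1.3  7.4] w 17.5 gf 32.6
shift now-axes [-0.11 -0.01  0.02] target-axes [-0.11 -0.01  0.02] turn [ 0.    -0.003 -0.002] r 0.603
```

```bash
python3 -m crank '[[0.40,0,0.15,0,0,0],[0.4,0,0.21,0,0,0],[0.38,0,0.25,0,0,0],[0.35,0,0.28,0,0,0],[0,0,0,0,0,0]]' | grep contact;  python3 plan.py -17 48.8 150 90;  python3 -m crank '[[0.17,0,0.15,0,0,0],[0.17,0,0.16,0,0,0],[0,0,0,0,0,0]]' | grep contact;  python3 plan.py -24 48.8 144 90
```

```text
contact_force: [-3.8, -1.6, 4.0]
clk 14.6 tcpS [-19.6  49.2 149.7] F(board) [-4.  -1.2  4. ] w 17.3 gf 33.6
shift now-axes [-0.13 -0.02 -0.02] target-axes [-0.13 -0.02 -0.02] turn [-0.    -0.006 -0.001] r 0.572
contact_force: [-3.0, -2.1, 6.5]
clk 14.9 tcpS [-25.3  49.1 144.1] F(board) [-3.2 -1.8  6.5] w 17.2 gf 34.6
shift now-axes [-0.06 -0.01  0.01] target-axes [-0.06 -0.01  0.01] turn [-0.    -0.005 -0.002] r 0.565
```

```bash
python3 -m crank '[[0.13,0,0.13,0,0,0],[0,0,0,0,0,0]]' | grep contact;  python3 plan.py -24 48.8 144 90|head -1;  python3 -m crank '[[0.13,0,0.14,0,0,0],[0,0,0,0,0,0]]' | grep contact;  python3 plan.py -24 48.8 144 90|head -1;python3 -m crank '[[0.12,0,0.14,0,0,0],[0,0,0,0,0,0]]' | grep contact;  python3 plan.py -24 48.8 144 90|head -1
```

```text
contact_force: [-3.4, -1.5, 7.3]
clk 15.1 tcpS [-27.5  49.1 141.8] F(board) [-3.5 -1.1  7.3] w 17.2 gf 35.0
contact_force: [-4.2, -2.5, 7.8]
clk 15.3 tcpS [-29.7  49.1 139.1] F(board) [-4.5 -2.   7.8] w 17.0 gf 35.5
contact_force: [-2.5, -2.0, 8.2]
clk 15.5 tcpS [-31.9  49.1 136.5] F(board) [-2.6 -1.7  8.2] w 17.1 gf 35.9
```

```bash
python3 -m crank '[[0.11,0,0.14,0,0,0],[0,0,0,0,0,0]]' | grep contact;  python3 plan.py -24 48.8 144 90|head -1;  python3 -m crank '[[0.1,0,0.14,0,0,0],[0,0,0,0,0,0]]' | grep contact;  python3 plan.py -24 48.8 144 90|head -1;python3 -m crank '[[0.05,0,0.1,0,0,0],[0,0,0,0,0,0]]' | grep contact;  python3 plan.py -24 48.8 144 90|head -1
```

```text
contact_force: [-3.4, -2.3, 9.7]
clk 15.7 tcpS [-33.7  49.  134. ] F(board) [-3.6 -1.9  9.7] w 17.6 gf 36.4
contact_force: [-2.3, -2.2, 10.8]
clk 15.9 tcpS [-35.6  49.  131.3] F(board) [-2.6 -2.  10.8] w 17.4 gf 36.9
contact_force: [-4.8, -1.5, 13.9]
clk 16.1 tcpS [-36.8  49.  129.5] F(board) [-5.  -1.  13.9] w 16.9 gf 37.5
```

```bash
python3 -m crank '[[0.02,0,0.08,0,0,0],[0,0,0,0,0,0],[0,0,0,0,0,0]]' | grep contact;  python3 plan.py -24 48.8 144 90|head -1
```

```text
contact_force: [-7.0, -2.4, 16.0]
clk 16.4 tcpS [-37.8  49.1 127.9] F(board) [-7.2 -1.7 16. ] w 17.3 gf 38.1
```

```bash
python3 -m crank '[[0,0,0,0,0,0],[0,0,0,0,0,0],[0,0,0,0,0,0]]' 0.5| grep contact; python3 -m crank '[[0,0,-1,0,0,0],[0,0,-1,0,0,0],[0.3,0,-1,0,0,0],[0,0,0,0,0,0]]' | grep contact;  python3 plan.py -35 48.8 129 90; python3 look.py w4; python3 - <<'E'
from st import *
S=toS(np.load("w.npy"))*1000; x,y,z=S[...,0],S[...,1],S[...,2]
b=S[(x<-15)&(x>-60)&(z>137)&(z<175)&(abs(y-48)<20)]
if len(b): print(len(b),np.percentile(b,3,axis=0).round(1),np.percentile(b,97,axis=0).round(1))
E
```

```text
contact_force: [0.4, -0.1, 0.4]
contact_force: [0.7, 0.2, -0.7]
clk 17.1 tcpS [-41.7  49.5 188.9] F(board) [ 0.8  0.2 -0.7] w 42.6 gf 0.0
shift now-axes [-0.32 -0.04  3.  ] target-axes [-0.33 -0.03  2.99] turn [ 0.001  0.004 -0.001] r 0.554
638 [-39.2  42.  148.3] [-25.8  58.6 156.3]
```

View pics/w4.png

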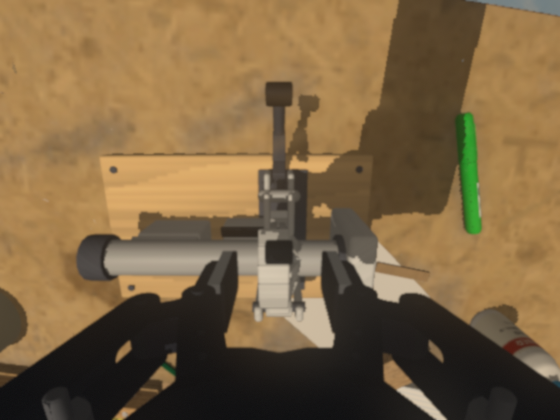

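The ring roller at (280,250) sits at about z 148, so the ring is nearly shut (≈0.03 rad), and the latch roller is at (280,95). I press the ring roller gently from above with closed fingers to seat it.

```bash
python3 -m crank '[[-0.4,0.02,0,0,0,0],[0,0,0,0,0,0],[0,0,0,0,0,0],[0,0,0.5,0,0,0],[0,0,0.5,0,0,0],[0,0,0.4,0,0,0],[0,0,0,0,0,0]]' 0 30| grep contact; python3 plan.py -35 48.8 156 90|head -1;  python3 -m crank '[[0,0,0.15,0,0,0],[0,0,0,0,0,0]]' | grep contact;  python3 -m crank '[[0,0,0.1,0,0,0],[0,0,0,0,0,0]]' | grep contact; python3 plan.py -35 48.8 156 90|head -1
```

```text
contact_force: [-0.4, -0.1, 0.9]
clk 17.85 tcpS [-35.5  49.5 157.2] F(board) [-0.4 -0.   0.9] w 0.1 gf 0.0
contact_force: [-0.0, 0.1, -0.5]
contact_force: [-5.2, -0.2, 9.5]
clk 18.25 tcpS [-35.1  49.6 154.8] F(board) [-5.2  0.3  9.5] w -0.2 gf 5.0
```

```bash
python3 -m crank '[[0,0,0.08,0,0,0],[0,0,0,0,0,0]]' | grep contact; python3 plan.py -35 48.8 156 90|head -1;  python3 -m crank '[[0,0,0.05,0,0,0],[0,0,0,0,0,0]]' | grep contact; python3 plan.py -35 48.8 156 90|head -1
```

```text
contact_force: [-9.1, -1.0, 17.5]
clk 18.45 tcpS [-35.9  49.6 153.6] F(board) [-9.2 -0.  17.5] w 0.1 gf 8.2
contact_force: [-12.6, -1.4, 22.7]
clk 18.65 tcpS [-36.   49.5 153.2] F(board) [-12.7  -0.1  22.7] w -0.0 gf 11.4
```

```bash
python3 -m crank '[[0,0,-0.7,0,0,0],[0.4,0,-0.7,0,0,0],[0.8,0,0,0,0,0],[0.9,0,0,0,0,0],[0.9,0,0,0,0,0],[0.9,0,0,0,0,0],[0.85,0,0,0,0,0],[0,0,0,0,0,0]]' 0.5 30| grep contact; python3 plan.py -131.5 50 101 90; python3 look.py w5; python3 rol.py | head -1
```

```text
contact_force: [0.1, -0.2, 0.6]
clk 19.45 tcpS [-131.1   49.6  179.5] F(board) [ 0.1 -0.2  0.6] w 42.3 gf 0.0
shift now-axes [0.02 0.02 3.93] target-axes [0.02 0.02 3.93] turn [ 0.001 -0.001 -0.001] r 0.458
w.npy latch 544 lo [-140.2   42.2  114.9] hi [-126.2   58.9  123.6]
```

View pics/w5.png

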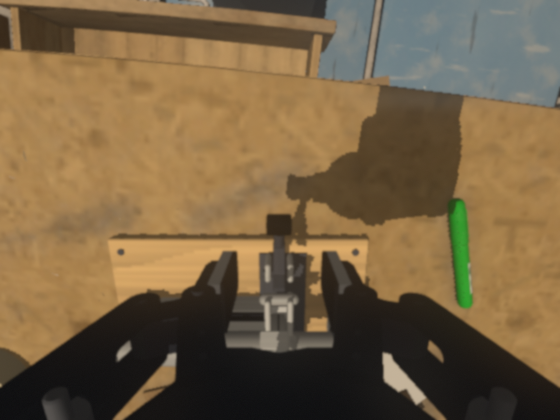

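The latch roller at (280,224) is centred between the fingers. Next I descend and pinch it.

```bash
python3 -m crank '[[0.06,0.03,0.8,0,0,0],[0,0,0.8,0,0,0],[0,0,0.8,0,0,0],[0,0,0.8,0,0,0],[0,0,0.75,0,0,0],[0,0,0,0,0,0]]' | grep contact; python3 -m crank '[[0,0,0,0,0,0],[0,0,0,0,0,0],[0,0,0,0,0,0],[0,0,0,0,0,0],[0,0,0,0,0,0]]' 0 30; python3 plan.py -131.5 50 101 90
python3 - <<'E'
import numpy as np
a=np.radians(np.r_[44.7,np.arange(42,12,-3),12.9]); x=-57-107.7*np.sin(a); z=40+107.7*np.cos(a)
for i in range(1,len(a)): print(np.degrees(a[i]).round(1),(-(x[i]-x[i-1])/20).round(2),(-(z[i]-z[i-1])/20).round(2),x[i].round(1),z[i].round(1))
E
```

```text
contact_force: [0.3, 0.4, 0.2]
clock: 20.6
tcp_pos: [0.4527, 0.0762, 0.1008]
orientation: [-0.154, 3.136, -0.001]
contact_force: [1.3, -5.4, -0.8]
grip_width: 0.017
gripper_force: 32.0
clk 20.6 tcpS [-130.    49.6  100.8] F(board) [ 0.8 -5.5 -0.8] w 17.0 gf 32.0
shift now-axes [ 0.08  0.02 -0.01] target-axes [ 0.08  0.02 -0.01] turn [-0.001  0.002 -0.002] r 0.458
42.0 -0.18 -0.17 -129.1 120.0
39.0 -0.21 -0.18 -124.8 123.7
36.0 -0.22 -0.17 -120.3 127.1
33.0 -0.23 -0.16 -115.7 130.3
30.0 -0.24 -0.15 -110.8 133.3
27.0 -0.25 -0.13 -105.9 136.0
24.0 -0.25 -0.12 -100.8 138.4
21.0 -0.26 -0.11 -95.6 140.5
18.0 -0.27 -0.09 -90.3 142.4
15.0 -0.27 -0.08 -84.9 144.0
12.9 -0.19 -0.05 -81.0 145.0
```

```bash
python3 -m crank '[[-0.18,-0.05,-0.17,0,0,0],[-0.21,0,-0.18,0,0,0],[-0.22,0,-0.17,0,0,0],[-0.23,0,-0.16,0,0,0],[0,0,0,0,0,0]]' | grep contact; python3 plan.py -111 50 115.5 90|head -1;  python3 -m crank '[[-0.24,0,-0.15,0,0,0],[0,0,0,0,0,0]]' | grep contact; python3 plan.py -131.5 50 101 90|head -1; python3 -m crank '[[-0.25,0,-0.13,0,0,0],[0,0,0,0,0,0]]' | grep contact; python3 plan.py -131.5 50 101 90|head -1
```

```text
contact_force: [-2.2, -2.9, 0.8]
clk 21.1 tcpS [-113.7   49.4  114.3] F(board) [-2.5 -2.6  0.8] w 17.3 gf 31.7
contact_force: [-3.2, -1.1, 2.4]
clk 21.3 tcpS [-108.8   49.3  117.3] F(board) [-3.2 -0.8  2.4] w 17.2 gf 31.7
contact_force: [-3.6, -1.9, 4.1]
clk 21.5 tcpS [-103.5   49.3  120. ] F(board) [-3.7 -1.6  4.1] w 16.9 gf 31.7
```

```bash
python3 -m crank '[[-0.25,0,-0.12,0,0,0],[0,0,0,0,0,0]]' | grep contact; python3 plan.py -111 50 115.5 90|head -1;  python3 -m crank '[[-0.26,0,-0.11,0,0,0],[0,0,0,0,0,0]]' | grep contact; python3 plan.py -131.5 50 101 90|head -1; python3 -m crank '[[-0.26,0,-0.09,0,0,0],[0,0,0,0,0,0]]' | grep contact; python3 plan.py -131.5 50 101 90|head -1
```

```text
contact_force: [-3.6, -2.2, 2.8]
clk 21.7 tcpS [-98.3  49.3 122.3] F(board) [-3.8 -1.8  2.8] w 17.2 gf 31.5
contact_force: [-2.1, -3.3, 2.0]
clk 21.9 tcpS [-93.   49.3 124.4] F(board) [-2.4 -3.   2. ] w 17.2 gf 31.2
contact_force: [-1.0, -2.3, 1.8]
clk 22.1 tcpS [-87.9  49.3 126.1] F(board) [-1.3 -2.2  1.8] w 17.0 gf 30.9
```

```bash
python3 -m crank '[[-0.26,0,-0.08,0,0,0],[0,0,0,0,0,0]]' | grep contact; python3 plan.py -111 50 115.5 90|head -1;  python3 -m crank '[[-0.15,0,-0.03,0,0,0],[0,0,0,0,0,0]]' | grep contact; python3 plan.py -131.5 50 101 90|head -1; python3 -m crank '[[-0.1,0,0,0,0,0],[0,0,0,0,0,0]]' | grep contact; python3 plan.py -131.5 50 101 90|head -1
```

```text
contact_force: [-1.4, -1.9, 0.2]
clk 22.3 tcpS [-82.5  49.3 127.7] F(board) [-1.6 -1.8  0.2] w 17.7 gf 30.7
contact_force: [-2.7, -2.5, 1.5]
clk 22.5 tcpS [-79.9  49.3 128.3] F(board) [-2.9 -2.2  1.5] w 17.3 gf 30.7
contact_force: [-3.6, -2.4, 5.5]
clk 22.7 tcpS [-78.   49.3 128.6] F(board) [-3.8 -2.   5.5] w 17.4 gf 31.0
```

```bash
python3 -m crank '[[-0.1,0,0,0,0,0],[0,0,0,0,0,0]]' | grep contact; python3 plan.py -111 50 115.5 90|head -1;  python3 -m crank '[[-0.1,0,0,0,0,0],[0,0,0,0,0,0]]' | grep contact; python3 plan.py -131.5 50 101 90|head -1
```

```text
contact_force: [-4.0, -2.8, 8.0]
clk 22.9 tcpS [-75.8  49.3 128.9] F(board) [-4.3 -2.3  8. ] w 17.4 gf 31.2
contact_force: [-4.3, -3.2, 9.7]
clk 23.1 tcpS [-73.6  49.3 129.2] F(board) [-4.6 -2.7  9.7] w 17.2 gf 31.4
```

```bash
python3 -m crank '[[0,0,0,0,0,0],[0,0,0,0,0,0],[0,0,0,0,0,0]]' 0.5| grep contact; python3 -m crank '[[0,0,-1,0,0,0],[0,0,-1,0,0,0],[0,0,-1,0,0,0],[0,0,0,0,0,0]]' | grep contact;  python3 plan.py -81 49.5 150 90; python3 look.py w6; cat > rr.py <<'E'
from st import *
S=toS(np.load("w.npy"))*1000; x,y,z=S[...,0],S[...,1],S[...,2]
for a,b_ in[(-60,-15),(-105,-60)]:
    b=S[(x<b_)&(x>a)&(z>138)&(z<170)&(abs(y-49)<20)]
    if len(b): print(len(b),np.percentile(b,3,axis=0).round(1),np.percentile(b,97,axis=0).round(1))
E
python3 rr.py
```

```text
contact_force: [0.4, -0.7, -0.3]
contact_force: [-0.2, 0.6, -0.3]
clk 23.8 tcpS [-72.4  49.7 190.5] F(board) [-0.1  0.6 -0.3] w 42.6 gf 0.0
shift now-axes [ 0.44 -0.01  2.02] target-axes [ 0.43 -0.01  2.03] turn [ 0.002  0.007 -0.001] r 0.508
615 [-41.9  41.8 142. ] [-28.   58.6 153.3]
659 [-88.   42.2 145.1] [-73.9  58.9 152.9]
```

View pics/w6.png

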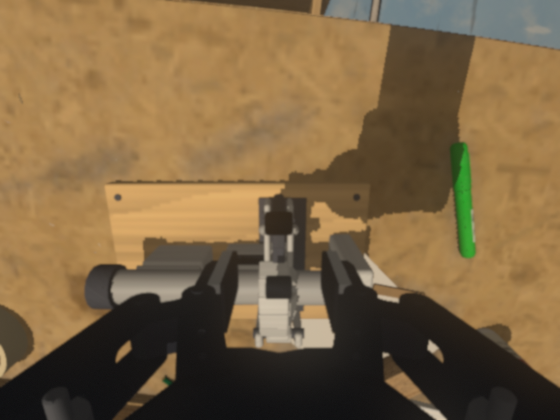

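The latch roller at (280,222) measures (-81,145), which is home. The ring roller at (280,285) measures (-34,145), which is shut. The gripper is clear, so I hand in.

```bash
python3 -c "
from bench import r
print(r.hand_in())"
```

```text
the job is handed in; nothing more can be done
None
```

I handed the job in, with no verdict returned: the tube was pressed on the seal with about 10 N, the ring and latch rollers measured within about 1 mm of their shut and home positions, and the gripper was clear; the clamped seal force was not measured after release, and the bystanders were not measured again at the end.

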